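Lay the reading scale against the gel tray on the light box

TASK

Take the aluminium reading scale with the red grip and lay it flat on the sloping light box with its marked edge flush along the whole upper edge of the blue gel tray, reaching past both of the tray's corners. Press it home gently against the edge so that no gap is left at either end, without turning the tray on its swivel, then let go and leave it lying there; do not disturb the slide box, the tube rack or the specimen pot.

Things in the scene. Friction and masses are not known exactly. Their poses are not given: they have to be found in the camera images.
- stand: Fixed light box with a grey body and a white lit face, 260 x 260 mm, that slopes at 30 degrees to the bench and rises toward the robot's left. Origin: centre of its underside, on the bench; z up, x uphill, y along the slope (left when looking uphill). The centre of the face is 105 mm above the origin; the face's lower edge is 40 mm and its upper edge 170 mm above the bench.
- tray: Blue gel tray, yellow gel with purple bands, 100 (x) x 150 (y) x 8 (z) mm, lying flat on the light box's face. Origin: centre of its underside; x in the face, uphill; y left, looking uphill; z square to the face, outward. It stands turned by up to 11 degrees either way on a stiff swivel at its centre, which gives way at about 1.5 N m, i.e. 20 N at a corner.
- tray_edge (a point): Middle of the tray's upper (uphill) long edge, at the level of the face, 50 mm from the tray's centre. Axes as the tray: x square to this edge, pointing uphill away from the tray; y along the edge, left looking uphill; z square to the face, outward.
- tray_left (a point): Left end (y = +75 mm) of the tray's upper edge, at the face; axes as tray_edge
- tray_right (a point): Right end (y = -75 mm) of the tray's upper edge, at the face; axes as tray_edge
- scale: Loose aluminium straightedge, 44 (x) x 190 (y) x 6 (z) mm, about 0.18 kg, face up on the bench. Origin: centre of its underside; z up. Black marks run along its -x edge (x = -22 mm), the marked edge, to go against the tray. On top, centred, a red upright grip 14 mm thick (x), 70 mm long (y), 6 to 42 mm above the underside. It does not slide down the face by itself.
- scale_left (a point): Left (y = +95 mm) end of the scale's marked edge, at its underside; axes as the scale
- scale_right (a point): Right (y = -95 mm) end of the scale's marked edge, at its underside; axes as the scale
- slidebox: Bystander: grey slide box 80 x 150 x 34 mm on the bench; origin: centre of its underside. It and the scale may have changed places.
- rack: Bystander: white rack of capped blood tubes, 160 x 70 mm, 98 mm high; origin: centre of its underside
- pot: Bystander: specimen pot with red cap, 40 mm diameter, 80 mm high; origin: centre of its underside
Not all that is in view belongs to the job. What is meant by the scale is not yellow, and is the larger of those in its own colour.

How it is judged:
By the outcome, as a careful person would: the job done as asked, in the order asked, and still so for the second after the job is handed in, with the robot touching nothing.
It also fails if it takes over 45 s, if anything falls off the work surface, if the arm or the gripper's body presses on something with over 40 N, if the wrist force passes 120 N, or if a joint passes its speed limit or range.

ROBOT

A 7-joint arm with a two-finger parallel gripper is mounted at the origin on the work surface. World frame = base frame: x ahead of the robot, y to its left, z up, the work surface at z = 0. Lengths are in m, angles in degrees, forces in N, time in s.
With the tool pointing down it reaches from about 0.425 to 0.875 m from the base axis. Payload 4.7 kg.
Tool frame: the origin (TCP) lies at the very end of the fingers, on their centre line; the grasp point (between the pads) lies 19 mm behind it (env.grasp_offset is the distance from the TCP to the grasp point, in m); z points along the fingers, y is the line along which they close (so a half turn about z gives the same grasp; the last joint's range is limited). The gripper opens to 87 mm and grips with 3 to 60 N. Pads are 19 mm wide; open, the fingers measure 117 mm over their backs; the gripper's body (75 mm by 190 mm) begins 51 mm behind the grasp point.
Start: joints at [0.808, 18.392, -4.016, 83.108, 1.295, 78.541, -3.26], TCP at [0.65, -0, 0.223] pointing down, gripper open.
Joint ranges: [-163.93, 163.93], [-17.29, 119.83], [-79.2, 71.16], [3.27, 140.29], [-89.18, 269.18], [5.43, 117.66], [-154.24, 154.24]. Speed limits (degrees/s): [147.25, 147.25, 180, 180, 180, 180, 180].

INTERFACE

Orientations are given as [roll, pitch, yaw] about the fixed x, y, z axes, in that order (R = Rz(yaw) Ry(pitch) Rx(roll)).
In Python, from cell import env gives the robot as it stands. The module is installed in compiled form; this text tells all that it offers.
- The arm moves only by the tool drive_tool, never from a script. Its argument "moves" is one flat list of numbers, 5 for each row, row after row: the shift along the tool's x, y, z in units of 40 mm (1.0 is 40 mm), then the turn about the tool's z in units of 10 degrees (1.0 is 10 degrees), then the finger opening in mm, from 0 to 87. A call has 1 to 5 rows; each row is the pose to reach, as a shift and turn from the pose commanded when the call began, along the tool's axes at that moment; what a row does not reach only later rows make up. A row lasts 1/8 s, in which the tool goes at most 62.5 mm and 10.7 degrees, less where a joint would pass 70% of its speed; a pose out of reach is approached as far as the arm can. A call with a gripper value outside its range is refused whole. The fingers move at their own pace and stop on an object; "squeeze" is the grip in N (left out, the last holds). Time passes only in rows, so rows that repeat a pose let the fingers close. It gives the time, the measured TCP pose, the force, the opening and the grip force at its end, in the units of the state.
- env.get_obs(): the state, without advancing time (a new reading comes with each control period).
- env.read_camera(name): name is "scene" or "side" or "wrist"; returns (picture, depth): 400x640x3 uint8, red, green, blue; 400x640 float32, m along the optical axis (not along the pixel's ray), 0 where there is no reading.
- env.camera_model(name): a dict with "K" (3x3 intrinsics, pixels), "rvec" (rotation vector, rad) and "tvec" (3), from world to camera coordinates, as OpenCV has them; the wrist camera has in their place "tool_from_camera" (4x4, takes a point from camera to tool coordinates, whose origin is the TCP and whose axes are the flange's). Camera axes: x right, y down, z forward; pixel columns grow to the right and rows downward; lengths in m; the calibration is good to about 2 mm. A picture is of the moment at which its call begins: read the wrist's pose just before it. camera_model takes no time and is no camera call.
- env.sign_off(): hands the job in; it is judged then, once.
The state is a dict: "time_s": time; "qpos": joint angles; "joint_velocities": joint speeds; "effort": joint torques, N m; "tool_pos": TCP position; "tool_rot": TCP orientation; "force": force on the tool from outside, world axes, zero at the start; "wrist_torque": the same for the moment, N m; "grip_width": finger opening in m; "grasp_force": force on a finger pad.
Only numpy, scipy, OpenCV 4.12 (cv2) and the standard library are available. Lean on these libraries where they do the work, as an engineer would, in place of code of your own. Each camera call takes 0.05 s, during which the arm holds its last target. There are 200 camera calls.

## Working session

There is one attempt and no reset: what is moved stays moved. The work goes in short steps, Python scripts to look and compute and a tool call to move; the robot and the scene stay as the last step left them, time stands still between calls to the robot, and variables do not carry over. Pictures are saved under pics/ and viewed, at most 10 in all, crops included, and the job is handed in when it is done.

Besides the shell and the picture viewer there is one more tool, called after ">>>" in YAML: its name, and indented under it one key for each argument. drive_tool: Moves the arm, as the interface text tells. Its arguments: {"type":"object","properties":{"moves":{"type":"array","items":{"type":"number"}},"squeeze":{"type":"number"}},"required":["moves"]}

```bash
mkdir -p pics; python3 - <<'E'
from cell import env
import cv2,numpy as np
for n in ["scene","side"]:
    im,d=env.read_camera(n); np.savez(f"{n}.npz",im=im,d=d); cv2.imwrite(f"pics/{n}0.png",im[:,:,::-1])
    m=env.camera_model(n); R=cv2.Rodrigues(np.array(m['rvec']))[0]; print(n,m['K'],-R.T@np.array(m['tvec']).ravel(),R[2])
print(env.camera_model("wrist")); print(env.get_obs(),env.grasp_offset)
E
```

```text
scene [[390.43737254   0.         324.76369163]
 [  0.         390.43737254 199.65588495]
 [  0.           0.           1.        ]] [ 0.98172219 -0.60599788  0.79485149] [-0.40107157  0.62351518 -0.67109643]
side [[449.20501729   0.         310.68513474]
 [  0.         449.20501729 200.91444637]
 [  0.           0.           1.        ]] [0.01010634 0.76719784 1.16116706] [ 0.39255362 -0.50580924 -0.76815276]
{'K': array([[301.17987241,   0.        , 319.55896858],
       [  0.        , 301.17987241, 203.85381252],
       [  0.        ,   0.        ,   1.        ]]), 'tool_from_camera': array([[ 6.75641323e-05, -9.69196277e-01, -2.46289610e-01,
         6.66403208e-02],
       [ 9.99999736e-01,  2.43507754e-04, -6.83921233e-04,
         8.01677988e-04],
       [ 7.22827343e-04, -2.46289499e-01,  9.69196038e-01,
        -1.61438806e-01],
       [ 0.00000000e+00,  0.00000000e+00,  0.00000000e+00,
         1.00000000e+00]])}
{'time_s': 0.1, 'qpos': array([ 0.80882652, 18.43505685, -4.01680366, 83.16807758,  1.29257706,
       78.54135966, -3.25905675]), 'joint_velocities': array([-0.05012516, -0.12147292, -0.02525699, -0.15278066, -0.01268737,
        0.05267997, -0.04518699]), 'effort': array([ 1.37795760e-04, -4.92569017e+01, -4.06077392e-01, -3.13399816e+01,
       -6.42974046e-02,  3.95253638e-02,  6.49213871e-05]), 'tool_pos': array([ 6.49498623e-01, -3.14778601e-05,  2.21566830e-01]), 'tool_rot': array([-1.79900610e+02,  2.72142745e-03,  9.00024412e+01]), 'force': array([-0.11457159, -0.50370037,  0.49294532]), 'wrist_torque': array([-0.03596555, -0.03545223,  0.03808924]), 'grasp_force': 0.0, 'grip_width': 0.08685169954127155} 0.0187
```

View pics/scene0.png

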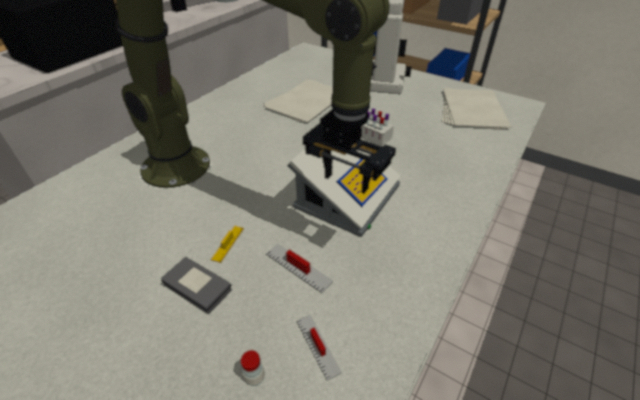

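View pics/side0.png

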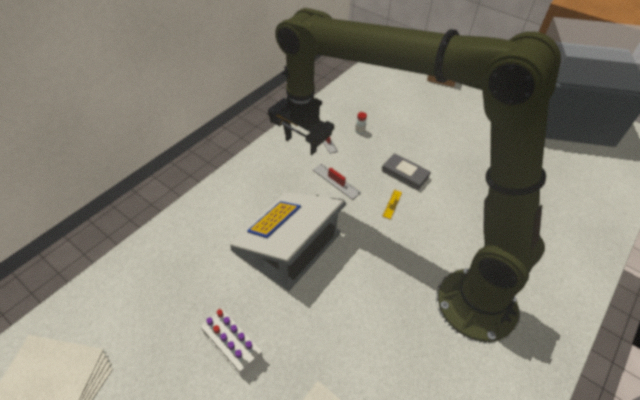

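The scene view shows two red-grip scales at (300,267) and (318,346), with the pot at (250,365), the slide box at (196,283) and the yellow decoy at (228,243). The side view shows the tray clearly at (273,218), the light box, and the rack at (230,338).

```bash
cat > h.py <<'E'
import cv2,numpy as np
from scipy.spatial.transform import Rotation as Ro
from cell import env
def cam(n,obs=None):
    m=env.camera_model(n)
    if n=="wrist":
        T=np.eye(4);T[:3,:3]=Ro.from_euler('xyz',obs['tool_rot'],degrees=True).as_matrix();T[:3,3]=obs['tool_pos']
        return m['K'],T@m['tool_from_camera']
    T=np.eye(4);R=cv2.Rodrigues(np.array(m['rvec']))[0];T[:3,:3]=R.T;T[:3,3]=-R.T@np.array(m['tvec']).ravel()
    return m['K'],T
def rays(K,T,uv):
    uv=np.atleast_2d(uv).astype(float);d=np.c_[(uv-[K[0,2],K[1,2]])/[K[0,0],K[1,1]],np.ones(len(uv))]
    return T[:3,3],d@T[:3,:3].T
def onplane(K,T,uv,n,c):   # n.p=c
    o,d=rays(K,T,uv); return o+d*((c-o@n)/(d@n))[:,None]
def cloud(K,T,d):
    v,u=np.mgrid[:d.shape[0],:d.shape[1]]; o,r=rays(K,T,np.c_[u.ravel(),v.ravel()])
    return (o+r*d.reshape(-1,1)).reshape(d.shape+(3,))
def blobs(m,amin=30):
    n,l,s,c=cv2.connectedComponentsWithStats(m.astype(np.uint8)); return [(l==i,s[i,4],c[i]) for i in range(1,n) if s[i,4]>=amin]
E
python3 - <<'E'
from h import *
np.set_printoptions(precision=4,suppress=True)
for n in ["scene","side"]:
    z=np.load(n+".npz");im,d=z['im'],z['d'];K,T=cam(n);P=cloud(K,T,d);hsv=cv2.cvtColor(im,cv2.COLOR_RGB2HSV);H,S,V=[hsv[...,i].astype(int) for i in range(3)]
    ok=(d>0)&(P[...,0]>.3)&(P[...,0]<1.0)&(abs(P[...,1])<.6)&(P[...,2]<.2)
    print(n)
    for nm,m in dict(red=((H<8)|(H>172))&(S>120)&(V>70),blue=(H>100)&(H<130)&(S>110)&(V>50),yel=(H>15)&(H<32)&(S>140)&(V>100)).items():
        for b,a,c in blobs(m&ok,15):
            q=P[b]; r=cv2.minAreaRect(q[:,:2].astype(np.float32)*1000); print(nm,a,c,q.mean(0),q[:,2].min(),q[:,2].max(),np.round(r[1]),round(r[2]))
    for b,a,c in blobs(ok&(P[...,2]>.004)&(P[...,2]<.2),60):
        q=P[b]; r=cv2.minAreaRect(q[:,:2].astype(np.float32)*1000); print('obj',a,c,np.array(r[0]),np.round(r[1]),round(r[2],1),q[:,2].max())
    # face plane
    # bright face near tray
    m=ok&(P[...,2]>.045)&(P[...,2]<.165)&(V>150)&(S<50)
    for b,a,c in blobs(m,150):
        q=P[b]; 
        for k in range(4):
            mu=np.median(q,0);u,s,vt=np.linalg.svd(q-q.mean(0),full_matrices=False);nn=vt[2]*np.sign(vt[2,2]);cc=nn@q.mean(0);q=q[abs(q@nn-cc)<.006]
        print('face',a,c,q.mean(0),nn,cc,len(q),np.degrees(np.arccos(nn[2])))
E
```

```text
scene
red 28 [380.75 117.25] [0.4945 0.5111 0.0944] 0.08291122890632885 0.10041879081470484 [11. 54.] 32
red 276 [297.8696 261.4457] [ 0.5942 -0.126   0.0333] 0.010251347237876907 0.04623373448271606 [15. 68.] 83
red 179 [317.419  341.3128] [ 0.75   -0.2728  0.0294] 0.008071771439021713 0.03650471986101289 [10. 53.] 59
red 305 [250.0393 360.4   ] [ 0.6804 -0.3951  0.0796] 0.06661967931009638 0.08457101905361997 [33. 34.] 11
blue 60 [349.7833 192.4167] [0.6016 0.112  0.0892] 0.06575798936221866 0.11420885697374161 [27. 83.] 77
yel 507 [359.6114 183.5858] [0.6053 0.1619 0.0878] 0.06468604119970744 0.1112445491060261 [132.  72.] 89
yel 393 [226.7939 243.402 ] [ 0.3877 -0.1638  0.0098] -0.0008166466488700452 0.0325640806628642 [ 29. 127.] 14
obj 784 [377.1747 127.9209] [478.0969 522.8677] [116. 115.] 21.0 0.10201795334176822
obj 5360 [339.9724 192.8007] [536.6763 163.7817] [366. 315.] 26.1 0.1715260931556648
obj 176 [348.0739 157.6534] [535.7567 210.2426] [99. 34.] 37.0 0.1418154657472106
obj 374 [226.3075 242.9545] [ 379.5665 -160.2712] [ 40. 131.] 15.5 0.0325640806628642
obj 1127 [299.
[... 3141 characters left out ...]
47] [924.4116 564.242 ] [55. 48.] 21.6 0.012784213163001157
obj 76 [168.7632 263.3947] [776.5585 466.9651] [48. 82.] 23.3 0.009571393246965432
obj 2279 [231.5621 342.541 ] [460.582  516.8677] [119. 228.] 73.3 0.10736745954908788
face 2636 [287.5159 224.7492] [0.5387 0.1916 0.119 ] [0.4982 0.0133 0.867 ] 0.374077522917023 2600 29.89007823804774
face 185 [242.3946 333.0595] [0.4304 0.4964 0.0636] [-0.1263 -0.9632  0.2372] -0.5174564694502231 175 76.278700849866
face 428 [232.3808 338.6449] [0.4446 0.5212 0.0591] [-0.1181 -0.914   0.3881] -0.505963200715952 306 67.16241228468621
face 378 [221.8069 345.8968] [0.4492 0.5522 0.0569] [0.0017 0.0324 0.9995] 0.07546464762650405 361 1.8595250107353791
```

>>> drive_tool:
  moves: [-1,-0.5,0,0,87,-2,-1,0,0,87,-3,-1.5,0,0,87,-3,-1.5,0,0,87]

```text
time_s: 0.6
tool_pos: [0.588, -0.1254, 0.2224]
tool_rot: [-179.9, 0.1, 89.6]
force: [-0.1, -0.0, 0.1]
grip_width: 0.087
grasp_force: 0.0
```

```bash
cat >> h.py <<'E'
def snap(n,name):
    o=env.get_obs();im,d=env.read_camera(n);K,T=cam(n,o);cv2.imwrite(f"pics/{name}.png",im[:,:,::-1])
    hsv=cv2.cvtColor(im,cv2.COLOR_RGB2HSV).astype(int);P=cloud(K,T,d);np.savez(f"{name}.npz",im=im,d=d,T=T,P=P)
    return o,im,d,K,T,P,hsv[...,0],hsv[...,1],hsv[...,2]
def red(H,S,V): return ((H<8)|(H>172))&(S>120)&(V>60)
E
python3 - <<'E'
from h import *
np.set_printoptions(precision=4,suppress=True)
o,im,d,K,T,P,H,S,V=snap("wrist","w1")
print(o['tool_pos'],o['tool_rot'],o['time_s'])
for b,a,c in blobs(red(H,S,V),100):
    top=b&(P[...,2]>.036); q=P[top]
    if len(q)>5:
        r=cv2.minAreaRect(q[:,:2].astype(np.float32)*1000); print('red',c,r,q.mean(0))
m=(d>0)&(P[...,2]>.003)&(P[...,2]<.05)
for b,a,c in blobs(m,300):
    r=cv2.minAreaRect(P[b][:,:2].astype(np.float32)*1000); print(c,a,r)
E
```

```text
[ 0.588  -0.1254  0.2224] [-179.9259    0.1357   89.5554] 0.6
red [321.9067 180.6978] ((594.0607299804688, -93.32257843017578), (68.47051239013672, 68.10942840576172), 83.85780334472656) [ 0.591  -0.1203  0.0415]
[285.2269  14.3505] 4496 ((560.1571044921875, 63.26373291015625), (229.0171661376953, 23.622295379638672), 1.0481163263320923)
[320.7536 177.1304] 5138 ((590.55712890625, -121.20770263671875), (44.42500686645508, 190.4494171142578), 83.57966613769531)
[161.321  204.3389] 1726 ((384.1717834472656, -157.99588012695312), (30.697406768798828, 128.55030822753906), 14.546829223632812)
[238.9641 301.5792] 1224 ((474.55120849609375, -284.11907958984375), (55.28562545776367, 64.17739868164062), 74.31653594970703)
```

View pics/w1.png

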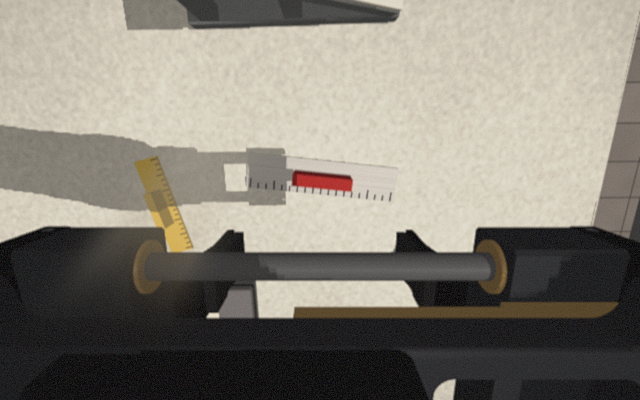

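The wrist view shows the real scale at (321,177), measuring 44x190 mm. Its marks lie along the lower image edge, which faces world -y. Next I'll look at the tray from above before grasping.

>>> drive_tool:
  moves: [1.2,0,-0.6,0,87,2.5,0,-1,0,87,3.8,0,-1,0,87,5,0,-1,0,87,5,0,-1,0,87]

```text
time_s: 1.27
tool_pos: [0.589, 0.0884, 0.2622]
tool_rot: [-179.9, -0.2, 90.7]
force: [0.9, -0.9, -0.8]
grip_width: 0.0869
grasp_force: 0.0
```

```bash
python3 - <<'E'
from h import *
np.set_printoptions(precision=4,suppress=True)
o,im,d,K,T,P,H,S,V=snap("wrist","w2")
print(o['tool_pos'],o['tool_rot'],o['time_s'])
m=(H>100)&(H<130)&(S>100)&(V>50)
for b,a,c in blobs(m,100): print('blue',a,c)
E
```

```text
[0.589  0.0884 0.2622] [-179.9475   -0.2072   90.6735] 1.275
blue 2554 [319.5717  91.5023]
```

View pics/w2.png

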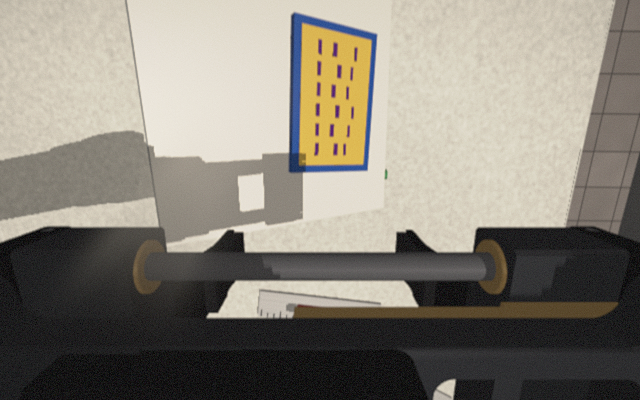

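The tray's uphill edge runs from about (293,14) to (290,171), with nothing in the way. Image left is uphill, which is world -x.

```bash
python3 - <<'E'
from h import *
np.set_printoptions(precision=4,suppress=True)
z=np.load("w2.npz");im,d,T,P=z['im'],z['d'],z['T'],z['P'];K=env.camera_model("wrist")['K']
hsv=cv2.cvtColor(im,cv2.COLOR_RGB2HSV).astype(int);H,S,V=hsv[...,0],hsv[...,1],hsv[...,2]
u,v=np.meshgrid(np.arange(640),np.arange(400))
f=(u>160)&(u<280)&(v>10)&(v<140)&(d>0)
def plane(q):
    for k in range(4):
        _,_,vt=np.linalg.svd(q-q.mean(0),full_matrices=False);n=vt[2]*np.sign(vt[2,2]);c=n@q.mean(0);q=q[abs(q@n-c)<.004]
    return n,c,q
n,c,q=plane(P[f]);print('face',n,c,len(q),(q@n-c).std())
yel=(H>15)&(H<32)&(S>120)&(V>80); g=yel&(v<200)&(u>280)&(u<390)&(d>0); print('gel height',np.median(P[g]@n)-c)
tray=((H>100)&(H<130)&(S>100)&(V>40)|yel)&(v<200)&(u>270)&(u<400)
tray=cv2.morphologyEx(tray.astype(np.uint8),cv2.MORPH_CLOSE,np.ones((7,7)))
ct=max(cv2.findContours(tray,0,2)[0],key=cv2.contourArea)[:,0]
up=np.array([0,0,1])-n[2]*n;up/=np.linalg.norm(up);yl=np.cross(n,up)
print('up',up,'y',yl)
for h in (0,.008):
    X=onplane(K,T,ct,n,c+h);r=cv2.minAreaRect(np.c_[X@up,X@yl].astype(np.float32)*1000);print(h,r)
    # uphill edge line: 
    A=np.c_[X@up,X@yl];ys=A[:,1];hi=A[(A[:,0]>np.median(A[:,0]))&(ys>ys.min()+.01)&(ys<ys.max()-.01)]
    vx,vy,x0,y0=cv2.fitLine(hi.astype(np.float32),cv2.DIST_HUBER,0,.001,.001).ravel();s=vx/vy
    ym=(ys.min()+ys.max())/2;xm=x0+s*(ym-y0);a=np.degrees(np.arctan(-s))
    mid=xm*up+ym*yl+n*c
    ed=(s*up+yl)/np.hypot(s,1);nx=np.cross(ed,n)
    print(' edge mid (on face)',mid,'turn',a,'edge dir',ed,'uphill normal',nx,'std',len(hi))
    for nm,ctr in (('centre',xm),): 
        C=mid+nx*.022; print(' scale centre underside',C,'grip pt@32mm',C+n*.032,'yaw of -edge',np.degrees(np.arctan2(-ed[1],-ed[0])),'elev',np.degrees(np.arcsin(ed[2])))
E
```

```text
face [0.5008 0.0117 0.8655] 0.3715363342198369 15303 0.0007544485732592863
gel height 0.008825591132000765
up [-0.8653 -0.0202  0.5009] y [ 0.0233 -0.9997 -0.    ]
0 ((-487.55242919921875, -169.67103576660156), (152.0004119873047, 103.98429107666016), 86.85254669189453)
 edge mid (on face) [0.5597 0.1829 0.103 ] turn -3.018695 edge dir [-0.0223 -0.9994  0.0264] uphill normal [-0.8653  0.0325  0.5002] std 8
 scale centre underside [0.5406 0.1836 0.114 ] grip pt@32mm [0.5567 0.184  0.1417] yaw of -edge 88.72341240733819 elev 1.5115400234400953
0.008 ((-482.4332580566406, -168.87710571289062), (147.83837890625, 101.13707733154297), 86.85254669189453)
 edge mid (on face) [0.5565 0.182  0.1049] turn -3.0187566 edge dir [-0.0223 -0.9994  0.0264] uphill normal [-0.8653  0.0325  0.5002] std 8
 scale centre underside [0.5374 0.1827 0.1159] grip pt@32mm [0.5535 0.1831 0.1436] yaw of -edge 88.7233591295139 elev 1.5115707094048605
```

>>> drive_tool:
  moves: [-1.2,0,0,0.2,87,-2.5,0,0,0.4,87,-3.8,0,0,0.6,87,-5.1,0,1,0.6,87,-5.1,0,2,0.6,87]

```text
time_s: 1.95
tool_pos: [0.5895, -0.1315, 0.1821]
tool_rot: [179.9, 0.2, 83.5]
force: [0.6, 0.5, 0.1]
grip_width: 0.0867
grasp_force: 0.0
```

>>> drive_tool:
  moves: [0,0,0,0,87,0,0,0,0,87,0,0,0,0,87]

```text
time_s: 2.33
tool_pos: [0.5916, -0.1232, 0.185]
tool_rot: [179.8, 0.0, 84.1]
force: [-0.4, 0.0, 0.0]
grip_width: 0.0871
grasp_force: 0.0
```

```bash
cat > g.py <<'E'
from h import *
np.set_printoptions(precision=4,suppress=True)
o,im,d,K,T,P,H,S,V=snap("wrist","w3")
print(o['tool_pos'],o['tool_rot'],o['time_s'])
m=(d>0)&(P[...,2]>.003)&(P[...,2]<.05)
for b,a,c in blobs(m,300):
    if abs(c[0]-320)<60:
        r=cv2.minAreaRect(P[b][:,:2].astype(np.float32)*1000); print(c,a,r)
        R=Ro.from_euler('xyz',o['tool_rot'],degrees=True).as_matrix(); print('shift tool',R.T@(np.r_[np.array(r[0])/1000,.0133]-o['tool_pos'])/.04, 'turn', (90-r[2]-0)/10+ (o['tool_rot'][2]-90)/10)
E
python3 g.py
```

```text
[ 0.5916 -0.1232  0.185 ] [179.7783   0.0011  84.0942] 2.325
[317.3185 184.8681] 6233 ((590.7105712890625, -121.1651840209961), (44.28023910522461, 190.41505432128906), 83.46895599365234)
shift tool [ 0.0493 -0.0431  4.2921] turn 0.06252650037510821
```

>>> drive_tool:
  moves: [0.05,0,1.2,0.05,87,0.05,-0.05,2.4,0.05,87,0.05,-0.05,3.4,0.05,87,0.05,-0.05,3.9,0.05,87,0.05,-0.05,4.25,0.05,87]

```text
time_s: 3.0
tool_pos: [0.5892, -0.1217, 0.0129]
tool_rot: [179.9, 0.0, 83.5]
force: [0.4, -0.7, 0.1]
grip_width: 0.0869
grasp_force: 0.0
```

>>> drive_tool:
  moves: [0,0,0,0,87,0,0,0,0,75,0,0,0,0,66,0,0,0,0,60,0,0,0,0,60]
  squeeze: 10

```text
time_s: 3.62
tool_pos: [0.5893, -0.122, 0.0138]
tool_rot: [179.9, 0.0, 83.5]
force: [-0.5, 0.1, 4.3]
grip_width: 0.07
grasp_force: 10.0
```

>>> drive_tool:
  moves: [0,0,-0.5,0,60,0,0,-1.5,0,60,0,0,-2.7,0,60,0,0,-3.9,0,60,0,0,-5,0,60]

```text
time_s: 4.25
tool_pos: [0.5876, -0.1217, 0.215]
tool_rot: [180.0, 0.0, 83.5]
force: [0.2, -0.8, -2.4]
grip_width: 0.0697
grasp_force: 10.0
```

>>> drive_tool:
  moves: [0,0,0,-1,60,0,0,0,-2,60,0,0,0,-3,60,0,0,0,-4,60,0,0,0,-5,60]

```text
time_s: 4.88
tool_pos: [0.5875, -0.1217, 0.2129]
tool_rot: [-180.0, -0.0, 133.8]
force: [-1.2, 0.3, -2.6]
grip_width: 0.0701
grasp_force: 10.0
```

>>> drive_tool:
  moves: [0,0,0,-1,60,0,0,0,-2,60,0,0,0,-3,60,0,0,0,-4,60,0,0,0,-4.5,60]

```text
time_s: 5.5
tool_pos: [0.5875, -0.1218, 0.2129]
tool_rot: [-180.0, -0.1, 178.7]
force: [0.1, 0.0, -2.0]
grip_width: 0.07
grasp_force: 10.0
```

>>> drive_tool:
  moves: [0,0,0,0,60,0,0,0,0,60]

```text
time_s: 5.75
tool_pos: [0.5879, -0.1219, 0.2128]
tool_rot: [-180.0, -0.0, 178.4]
force: [-0.4, 0.2, -3.0]
grip_width: 0.0702
grasp_force: 10.0
```

```bash
cat > t.py <<'E'
from h import *
import sys
np.set_printoptions(precision=4,suppress=True)
o=env.get_obs(); print(o['tool_pos'],o['tool_rot'],o['time_s'],o['qpos'],o['force'],o['grip_width'])
R=Ro.from_euler('xyz',o['tool_rot'],degrees=True).as_matrix()
n=np.array([.5008,.0117,.8655]);nx=np.array([-.8653,.0325,.5002]);mid=np.array([.5565,.182,.1049])
# args: gap uphill (m), lift off face (m)
g,l=map(float,sys.argv[1:3])
G=mid+nx*(.022+g)+n*(.032+l); tcp=G-[0,0,.0187]
print('target tcp',tcp,'shift',R.T@(tcp-o['tool_pos'])/.04,'tool y yaw',np.degrees(np.arctan2(R[1,1],R[0,1])))
E
python3 t.py .02 .05
```

```text
[ 0.5879 -0.1219  0.2128] [-179.9944   -0.0163  178.409 ] 5.75 [16.8594 12.964  -9.0132 91.1321  2.0827 76.0831 95.9796] [-0.4187  0.1814 -2.958 ] 0.07021374126640542
target tcp [0.5612 0.1843 0.1782] shift [0.8795 7.6332 0.8643] tool y yaw 88.40899884557658
```

>>> drive_tool:
  moves: [0.2,0.8,0,0,60,0.4,1.9,0,0,60,0.6,3.0,0,0,60,0.8,4.1,0,0,60,0.9,5.2,0,0,60]

```text
time_s: 6.38
tool_pos: [0.5571, 0.0884, 0.2129]
tool_rot: [-180.0, 0.0, 178.4]
force: [0.4, -0.8, -1.9]
grip_width: 0.0698
grasp_force: 10.0
```

>>> drive_tool:
  moves: [0,1,0,0,60,0,1.9,0,0,60,0,2.4,0,0,60,0,2.4,0,0,60,0,2.4,0,0,60]

```text
time_s: 7.0
tool_pos: [0.5606, 0.1807, 0.2124]
tool_rot: [-179.9, -0.0, 178.4]
force: [0.8, -0.8, -2.2]
grip_width: 0.0701
grasp_force: 10.0
```

```bash
python3 t.py .025 .012; python3 - <<'E'
from h import *
o,im,*_=snap("wrist","w4"); s=snap("side","s4")[1]; c=cv2.resize(s[130:280,180:380],None,fx=2.67,fy=2.67,interpolation=cv2.INTER_CUBIC)
cv2.imwrite("pics/c4.png",np.vstack([cv2.resize(im[:250],(534,209)),c[:,:534]])[:,:,::-1])
E
```

```text
[0.5606 0.1807 0.2124] [-179.9049   -0.0013  178.3525] 7.0 [ -2.5618  12.473  -20.7864  92.3805   4.6189  76.0198  64.3329] [ 0.7646 -0.8259 -2.2222] 0.0701217304912714
target tcp [0.5379 0.184  0.1478] shift [0.5711 0.0691 1.6159] tool y yaw 88.35245398991808
```

View pics/c4.png

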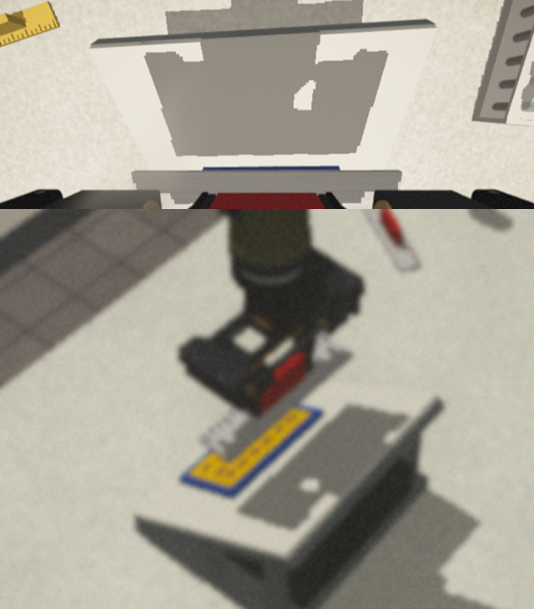

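The scale hangs level in the grip, about parallel to the tray edge, with its marked edge facing downhill.

>>> drive_tool:
  moves: [0.3,0.05,0.4,0,60,0.57,0.08,0.8,0,60,0.57,0.08,1.2,0,60,0.57,0.08,1.6,0,60,0.57,0.08,1.6,0,60]
  squeeze: 7

```text
time_s: 7.72
tool_pos: [0.5371, 0.1859, 0.147]
tool_rot: [-179.9, -0.1, 178.5]
force: [0.5, -0.3, -2.5]
grip_width: 0.0698
grasp_force: 7.0
```

>>> drive_tool:
  moves: [0.05,0,0.1,0,60,0.08,0,0.15,0,60,0.11,0,0.2,0,60,0.13,0,0.24,0,60,0.15,0,0.26,0,60]

```text
time_s: 8.35
tool_pos: [0.5356, 0.1875, 0.1411]
tool_rot: [179.9, 0.6, 178.5]
force: [7.6, 0.0, 5.3]
grip_width: 0.0702
grasp_force: 7.0
```

```bash
python3 t.py .025 .0
```

```text
[0.5356 0.1875 0.1411] [179.8623   0.5503 178.4509] 8.35 [ -3.0869  12.365  -21.374  100.9768   4.9862  67.0056  62.5353] [7.6113 0.0366 5.3161] 0.07019024379272097
target tcp [0.5319 0.1839 0.1374] shift [ 0.0925 -0.0926  0.0906] tool y yaw 88.45222569563236
```

```bash
cat > q.py <<'E'
from h import *
np.set_printoptions(precision=4,suppress=True)
o,im,d,K,T,P,H,S,V=snap("wrist","w5")
n=np.array([.5008,.0117,.8655]);nx=np.array([-.8653,.0325,.5002]);ed=np.array([-.0223,-.9994,.0264]);mid=np.array([.5565,.182,.1049])
v,u=np.mgrid[:400,:640]
D=P-mid; h=D@n;x=D@nx;y=D@ed
f=(d>0)&(x>.075)&(x<.105)&(abs(y)<.1)&(abs(h)<.01); print('face offset',np.median(h[f]))
R=red(H,S,V)
m=(d>0)&~R&(h>.0035)&(h<.03)&(x>.005)&(x<.075)&(abs(y)<.11)&(S<60)
b=max(blobs(m,50),key=lambda b:b[1])[0]; b=cv2.erode(b.astype(np.uint8),np.ones((3,3)))>0
q=np.c_[x[b],y[b],h[b]]
A=np.c_[q[:,:2],np.ones(len(q))];c=np.linalg.lstsq(A,q[:,2],rcond=None)[0]
print('scale pts',len(q),'x',q[:,0].min(),q[:,0].max(),'y',q[:,1].min(),q[:,1].max(),'top h slope(deg) x,y',np.degrees(c[:2]),'h@mean',q[:,2].mean())
# uphill edge per y: max x
for lo in (-.09,-.065,.045,.07):
    s=(q[:,1]>lo)&(q[:,1]<lo+.02)
    if s.sum()>3: print('uphill edge x at y',lo+.01,np.percentile(q[s,0],95))
bl=(H>100)&(H<130)&(S>100)&(V>40)&(d>0)&(abs(h)<.02)&(abs(y)<.09)&(x>-.03)&(x<.02)
print('blue',bl.sum(), np.percentile(x[bl],95) if bl.sum() else '')
print(o['tool_pos'],o['tool_rot'],o['force'],o['wrist_torque'],o['time_s'])
E
python3 q.py
```

```text
face offset -0.00015150107660638124
scale pts 8574 x 0.025980564932973182 0.05584466554174765 y -0.09804474350599504 0.09127610123158998 top h slope(deg) x,y [-24.6822  -0.619 ] h@mean 0.00921937819151472
uphill edge x at y -0.08 0.054108373140326696
uphill edge x at y -0.055 0.05341163824876689
uphill edge x at y 0.055 0.050712604166358005
uphill edge x at y 0.08 0.050695312431302014
blue 0 
[0.5356 0.1875 0.1411] [179.8623   0.5503 178.4509] [7.6113 0.0366 5.3161] [ 0.0379 -1.6624  0.0253] 8.35
```

>>> drive_tool:
  moves: [0,0,0,0,60,0,0,0,0,60,0.03,0,0.05,0,60,0.05,0,0.09,0,60,0.05,0,0.09,0,60]
  squeeze: 3

```text
time_s: 9.02
tool_pos: [0.5305, 0.1874, 0.1354]
tool_rot: [180.0, 0.2, 178.5]
force: [4.7, 2.0, 4.5]
grip_width: 0.0703
grasp_force: 6.9
```

```bash
python3 q.py
```

```text
face offset -0.00012213475178616105
scale pts 6260 x 0.029879991919267844 0.05971766220078032 y -0.0973826364109193 0.09058063538887813 top h slope(deg) x,y [-8.9411 -0.3253] h@mean 0.007833453751922032
uphill edge x at y -0.08 0.05398990774249239
uphill edge x at y -0.055 0.053446689482312994
uphill edge x at y 0.055 0.050481238611011434
uphill edge x at y 0.08 0.05091092019440828
blue 0 
[0.5305 0.1874 0.1354] [179.9751   0.1527 178.5417] [4.6588 1.982  4.4711] [ 0.1784 -1.1198  0.0977] 9.025
```

```bash
python3 - <<'E'
from h import *
im=np.load("w5.npz")['im'];s=snap("scene","sc5")[1];e=snap("side","s5")[1]
c=lambda a,x,y:cv2.resize(a[y:y+110,x:x+160],(400,275),interpolation=cv2.INTER_CUBIC)
cv2.imwrite("pics/c5.png",np.vstack([cv2.resize(im[:260],(800,325)),np.hstack([c(s,270,110),c(e,210,150)])])[:,:,::-1])
E
```

```text
(no output)
```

View pics/c5.png

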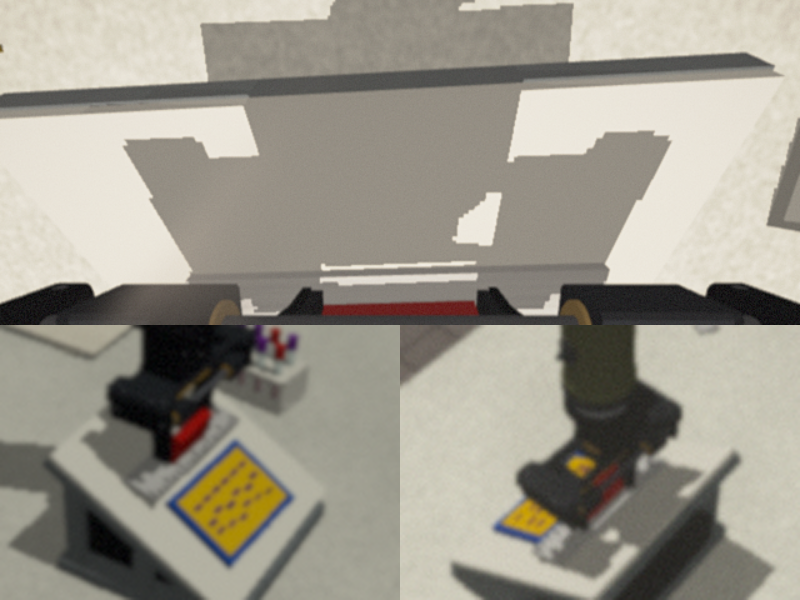

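The scale is almost flat and lies just uphill of the tray with a small gap. The pads have ended up off-centre uphill of the grip, so I'll open, let the scale settle, and measure again.

>>> drive_tool:
  moves: [0,0,0,0,74,0,0,0,0,80,0,0,0,0,84,0,0,0,0,84]

```text
time_s: 9.68
tool_pos: [0.5294, 0.1876, 0.1347]
tool_rot: [180.0, 0.0, 178.5]
force: [2.5, 3.2, 4.8]
grip_width: 0.0835
grasp_force: 2.5
```

>>> drive_tool:
  moves: [-0.2,0,-0.7,0,84,-0.5,0,-1.5,0,84,-1,0,-2.5,0,84,-1.5,0,-2.5,0,84,-1.5,0,-2.5,0,84]

```text
time_s: 10.3
tool_pos: [0.5888, 0.1832, 0.2325]
tool_rot: [-179.8, -0.3, 178.4]
force: [0.9, 0.2, 0.2]
grip_width: 0.0841
grasp_force: 0.0
```

```bash
cat > q2.py <<'E'
from h import *
np.set_printoptions(precision=4,suppress=True)
n=np.array([.5008,.0117,.8655]);nx=np.array([-.8653,.0325,.5002]);ed=np.array([-.0223,-.9994,.0264]);mid=np.array([.5565,.182,.1049])
out=[]
for cam_ in ("wrist","side","scene"):
    o,im,d,K,T,P,H,S,V=snap(cam_,cam_+"6"); out.append(im)
    D=P-mid; h=D@n;x=D@nx;y=D@ed; R=red(H,S,V)&(d>0)&(x>-.05)&(x<.1)&(abs(y)<.12)
    print(cam_,'face',np.median(h[(x>.075)&(x<.1)&(abs(y)<.09)&(abs(h)<.012)]))
    t=R&(h>.02)&(h<.055)
    if t.sum()>10:
        q=np.c_[x[t],y[t]].astype(np.float32)*1000; r=cv2.minAreaRect(q); print(' red',t.sum(),r,'h98',np.percentile(h[t],98))
        tt=R&(h>np.percentile(h[t],98)-.006); r=cv2.minAreaRect(np.c_[x[tt],y[tt]].astype(np.float32)*1000); print(' redtop',tt.sum(),r)
    m=(d>0)&~R&(h>.003)&(h<.012)&(x>-.004)&(x<.09)&(abs(y)<.12)&(S<70)
    bs=blobs(m,50)
    if bs:
        b=max(bs,key=lambda b:b[1])[0]; q=np.c_[x[b],y[b],h[b]]
        print(' scale',len(q),cv2.minAreaRect(q[:,:2].astype(np.float32)*1000),'slope',np.degrees(np.linalg.lstsq(np.c_[q[:,:2],np.ones(len(q))],q[:,2],rcond=None)[0][:2]))
    B=(H>100)&(H<130)&(S>100)&(V>40)&(d>0)&(abs(h)<.02)&(abs(y)<.09)&(x>-.12)&(x<.02)
    for lo in (-.07,-.03,.01,.05):
        s=B&(y>lo)&(y<lo+.02)
        s2=m&(y>lo)&(y<lo+.02)
        print('  y',lo+.01,'tray top edge',np.percentile(x[s],97) if s.sum()>5 else '-', 'scale lo,hi',np.percentile(x[s2],[3,97]) if s2.sum()>5 else '-')
print(o['tool_pos'],o['tool_rot'],o['force'],o['time_s'])
c=lambda a,x,y:cv2.resize(a[y:y+110,x:x+160],(400,275),interpolation=cv2.INTER_CUBIC)
cv2.imwrite("pics/c6.png",np.vstack([cv2.resize(out[0][:260],(800,325)),np.hstack([c(out[2],270,110),c(out[1],210,150)])])[:,:,::-1])
E
python3 q2.py
```

```text
wrist face -0.00019860296585754993
 red 2414 ((22.474172592163086, -4.459434509277344), (15.046402931213379, 69.7118911743164), 0.8115031123161316) h98 0.042743418333450175
 redtop 1432 ((22.363872528076172, -4.478336334228516), (15.031750679016113, 69.70005798339844), 1.0318771600723267)
 scale 7077 ((21.008806228637695, -4.216606140136719), (47.4567985534668, 190.69131469726562), 0.4202544391155243) slope [-0.4236  0.0179]
  y -0.060000000000000005 tray top edge -0.0007015581972813545 scale lo,hi [0.0009 0.0441]
  y -0.019999999999999997 tray top edge -0.09655601434882437 scale lo,hi [0.0294 0.0442]
  y 0.02 tray top edge -0.09569818783196683 scale lo,hi [0.0293 0.0439]
  y 0.060000000000000005 tray top edge -0.0013432029907920213 scale lo,hi [-0.0001  0.0432]
side face 0.0033887212124401726
 red 193 ((30.004314422607422, -6.012767791748047), (14.883478164672852, 70.58869171142578), 3.97365140914917) h98 0.04658577464665076
 redtop 63 ((29.804548263549805, -5.644069671630859), (14.203714370727539, 69.89373779296875), 4.246180057525635)
 scale 950 ((43.07843780517578, -0.01274108886
[... 508 characters left out ...]
44322007453342936
 redtop 83 ((23.493072509765625, -2.6561012268066406), (69.36630249023438, 12.900115013122559), 89.85383605957031)
 scale 585 ((24.11788558959961, -5.64447021484375), (49.97587203979492, 201.26678466796875), 2.293184757232666) slope [-0.2797  0.0443]
  y -0.060000000000000005 tray top edge -0.0007810261287673121 scale lo,hi [0.0036 0.0825]
  y -0.019999999999999997 tray top edge -0.0016530809519851152 scale lo,hi [0.0022 0.0638]
  y 0.02 tray top edge -0.0006335542678520139 scale lo,hi [0.0027 0.0797]
  y 0.060000000000000005 tray top edge -0.0019770661527695804 scale lo,hi [0.0034 0.0449]
[0.5876 0.1844 0.2325] [-179.8752   -0.2907  178.4723] [-0.004   0.4384  0.1313] 10.4
```

View pics/c6.png

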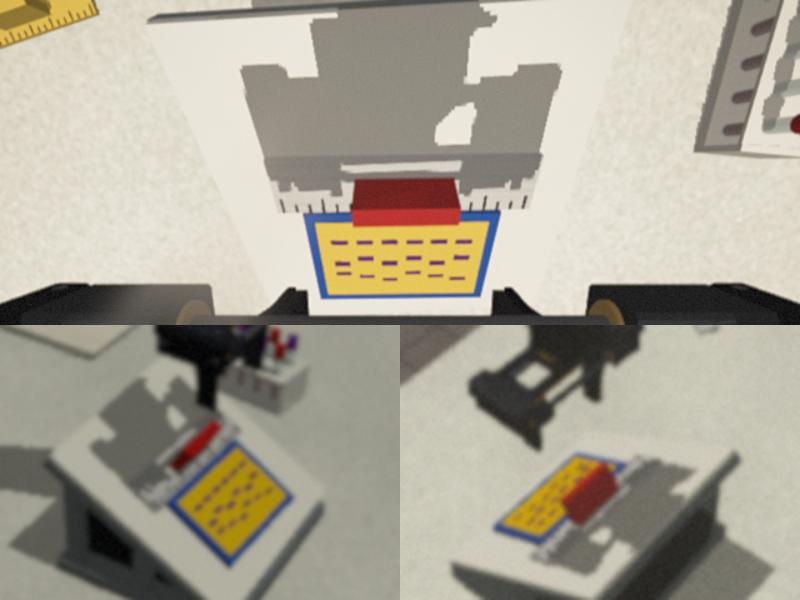

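The scale now lies flat just above the tray edge, within about 1° and 1–2 mm, and overhangs both corners. I'll close the fingers and push gently on the middle of the grip's uphill face, so the scale aligns itself against the edge.

```bash
cat > p.py <<'E'
from h import *
import sys
np.set_printoptions(precision=4,suppress=True)
n=np.array([.5008,.0117,.8655]);nx=np.array([-.8653,.0325,.5002]);ed=np.array([-.0223,-.9994,.0264]);mid=np.array([.5565,.182,.1049])
o=env.get_obs();R=Ro.from_euler('xyz',o['tool_rot'],degrees=True).as_matrix()
D=o['tool_pos']-mid;print('now x,y,h',D@nx,D@ed,D@n,o['force'],o['time_s'])
for x,y,h in ((.055,-.0045,.017),(.040,-.0045,.015)):
    print(x,h,R.T@(mid+nx*x+ed*y+n*h-o['tool_pos'])/.04)
print('downhill 10mm',R.T@(-nx*.01)/.04)
E
python3 p.py
```

```text
now x,y,h 0.03714538625772969 -9.180775018109754e-05 0.12634086241034687 [0.0287 0.1927 0.4376] 10.45
0.055 0.017 [1.7454 0.0506 2.1528]
0.04 0.015 [1.4448 0.0461 2.3824]
downhill 10mm [-0.217  -0.0022  0.1241]
```

>>> drive_tool:
  moves: [0.9,0.05,0,0,40,1.75,0.05,0,0,0,1.75,0.05,0,0,0,1.75,0.05,0,0,0,1.75,0.05,0.6,0,0]

```text
time_s: 11.08
tool_pos: [0.5215, 0.1893, 0.2119]
tool_rot: [179.9, 0.2, 178.5]
force: [0.6, 0.8, -1.5]
grip_width: 0.042
grasp_force: 0.0
```

>>> drive_tool:
  moves: [0,0,0,0,0,0,0,0.5,0,0,0,0,0.9,0,0,0,0,1.3,0,0,0,0,1.3,0,0]

```text
time_s: 11.7
tool_pos: [0.5187, 0.1888, 0.1571]
tool_rot: [-179.9, -0.2, 178.5]
force: [1.0, -0.1, 0.5]
grip_width: 0.0009
grasp_force: 0.0
```

```bash
python3 p.py; python3 -c "
from cell import env;print(env.get_obs()['grip_width'])"
```

```text
now x,y,h 0.05901987123586312 -0.004624418544393994 0.02629932310289966 [ 1.045  -0.0997  0.4843] 11.7
0.055 0.017 [ 0.0286 -0.0097  0.2515]
0.04 0.015 [-0.2717 -0.0144  0.4816]
downhill 10mm [-0.2168 -0.0023  0.1245]
0.0008890503572696707
```

>>> drive_tool:
  moves: [0,0,0.15,0,0,0,0,0.28,0,0,-0.07,0,0.33,0,0,-0.13,0,0.36,0,0,-0.13,0,0.36,0,0]

```text
time_s: 12.32
tool_pos: [0.5251, 0.189, 0.1442]
tool_rot: [180.0, 0.0, 178.5]
force: [-0.2, 0.2, 0.3]
grip_width: 0.0003
grasp_force: 0.0
```

```bash
python3 p.py
```

```text
now x,y,h 0.047092971072390286 -0.005302016979651431 0.0183599780558799 [-0.2498  0.1541  0.3052] 12.325
0.055 0.017 [ 0.1881 -0.019  -0.07  ]
0.04 0.015 [-0.1116 -0.0239  0.1609]
downhill 10mm [-0.2164 -0.0024  0.1251]
```

Now I'll creep downhill along the face.

>>> drive_tool:
  moves: [-0.04,0,0.02,0,0,-0.08,0,0.05,0,0,-0.12,0,0.08,0,0,-0.16,0,0.1,0,0,-0.16,0,0.1,0,0]

```text
time_s: 12.95
tool_pos: [0.5312, 0.1889, 0.14]
tool_rot: [-180.0, -0.0, 178.5]
force: [0.3, 0.3, -0.3]
grip_width: 0.0005
grasp_force: 0.0
```

>>> drive_tool:
  moves: [-0.02,0,0.01,0,0,-0.04,0,0.02,0,0,-0.04,0,0.02,0,0]

```text
time_s: 13.32
tool_pos: [0.5327, 0.189, 0.1394]
tool_rot: [180.0, -0.0, 178.5]
force: [-1.0, 0.7, -0.5]
grip_width: 0.0005
grasp_force: 0.3
```

>>> drive_tool:
  moves: [-0.02,0,0.01,0,0,-0.04,0,0.02,0,0,-0.04,0,0.02,0,0]

```text
time_s: 13.7
tool_pos: [0.5337, 0.1891, 0.1391]
tool_rot: [-180.0, -0.1, 178.5]
force: [-4.6, -0.4, 4.9]
grip_width: 0.0007
grasp_force: 3.3
```

```bash
python3 p.py
```

```text
now x,y,h 0.03705913766091152 -0.005652405798911671 0.018302092525289027 [-4.6399 -0.4054  4.855 ] 13.7
0.055 0.017 [ 0.4047 -0.0251 -0.1965]
0.04 0.015 [ 0.1048 -0.0301  0.0341]
downhill 10mm [-0.2166 -0.0025  0.1248]
```

>>> drive_tool:
  moves: [-0.01,0,0.005,0,0,-0.02,0,0.01,0,0,-0.02,0,0.01,0,0]

```text
time_s: 14.08
tool_pos: [0.5345, 0.1891, 0.1393]
tool_rot: [-180.0, -0.1, 178.5]
force: [-5.7, -1.4, 7.0]
grip_width: 0.0004
grasp_force: 4.6
```

>>> drive_tool:
  moves: [-0.01,0,0.005,0,0,-0.02,0,0.01,0,0,-0.02,0,0.01,0,0]

```text
time_s: 14.45
tool_pos: [0.5353, 0.1891, 0.1395]
tool_rot: [-180.0, -0.0, 178.5]
force: [-6.7, -0.2, 11.6]
grip_width: 0.0004
grasp_force: 5.9
```

The downhill push has reached about 11 N, so the scale is seated. I'll back off and inspect.

>>> drive_tool:
  moves: [0.1,0,-0.05,0,0,0.3,0,-0.15,0,0,0.4,0,-0.6,0,0,0.4,0,-1.5,0,0,-0.3,0,-2.5,0,0]

```text
time_s: 15.08
tool_pos: [0.5469, 0.1892, 0.2401]
tool_rot: [-180.0, 0.0, 178.6]
force: [0.5, 0.6, 0.6]
grip_width: 0.0007
grasp_force: 0.0
```

>>> drive_tool:
  moves: [-0.7,0,0,0,0,-0.7,0,0,0,0,-0.7,0,0,0,0]

```text
time_s: 15.45
tool_pos: [0.5752, 0.188, 0.2379]
tool_rot: [180.0, -0.0, 178.5]
force: [-1.1, 0.3, 0.8]
grip_width: 0.0006
grasp_force: 0.0
```

```bash
python3 q2.py | grep -v side; python3 - <<'E'
from h import *
im=np.load("wrist6.npz")['im']; cv2.imwrite("pics/c7.png",cv2.resize(im[100:250,190:450],(790,456),interpolation=cv2.INTER_CUBIC)[:,:,::-1])
E
```

```text
wrist face -0.00019495397864356185
 red 2303 ((21.888999938964844, -4.470287322998047), (15.623923301696777, 69.82398223876953), 0.08607512712478638) h98 0.042666294098400066
 redtop 1330 ((21.645763397216797, -4.555812835693359), (15.223011016845703, 69.67723083496094), 0.2162715345621109)
 scale 6484 ((20.875701904296875, -4.566978454589844), (190.38279724121094, 46.25678253173828), 89.85713958740234) slope [-0.5655  0.0102]
  y -0.060000000000000005 tray top edge -0.0008940056333640132 scale lo,hi [-0.0005  0.0428]
  y -0.019999999999999997 tray top edge - scale lo,hi [0.0279 0.0433]
  y 0.02 tray top edge - scale lo,hi [0.028  0.0433]
  y 0.060000000000000005 tray top edge -0.0013117372145625785 scale lo,hi [-0.0004  0.0431]
 red 197 ((27.37944984436035, -6.790454864501953), (67.68310546875, 15.766057014465332), 84.42119598388672) h98 0.047015364920403584
 redtop 56 ((26.260826110839844, -7.031429290771484), (66.82391357421875, 13.11025619506836), 87.61148071289062)
 scale 957 ((43.24751281738281, 0.680694580078125), (238.79135131835938, 93.81401062011719), 89.81305694580078) slo
[... 437 characters left out ...]
144322366656935
 redtop 73 ((21.942150115966797, -1.8552207946777344), (64.83747100830078, 12.527121543884277), 87.9285659790039)
 scale 599 ((22.901403427124023, -6.223335266113281), (53.061805725097656, 196.8021697998047), 0.2477201223373413) slope [-0.7416 -0.0296]
  y -0.060000000000000005 tray top edge -0.0009333548375459905 scale lo,hi [0.0013 0.0574]
  y -0.019999999999999997 tray top edge -0.001757901585599057 scale lo,hi [0.0003 0.0496]
  y 0.02 tray top edge -0.0006044415460010341 scale lo,hi [0.0014 0.0645]
  y 0.060000000000000005 tray top edge -0.0018869392540455119 scale lo,hi [0.0022 0.0693]
[0.575  0.1881 0.2378] [-179.9889   -0.0297  178.5526] [-0.2129  0.1011  0.6911] 15.55
```

View pics/c7.png

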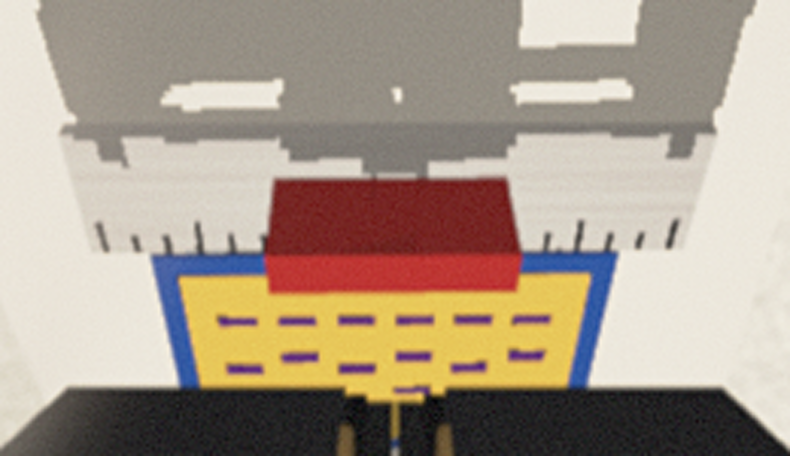

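The scale's marked edge meets the tray's blue edge from (152,252) to (617,252) with no visible gap. It overhangs both corners and is parallel to within about 0.2°. The tray hasn't turned, so I'll hand in.

```bash
python3 -c "
from cell import env;print(env.sign_off())"
```

```text
the job is handed in; nothing more can be done
None
```

The scale is lying flat on the light box, pressed against the tray's upper edge past both corners with no visible gap, and let go; the job was handed in at about 15.6 s, the tray's measured edge did not move during the press, nothing touched the bystanders, and no verdict came back.

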